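Clear the corner jig and press the manifold block home

ROBOT

A 6-joint arm with a two-finger parallel gripper is mounted at the origin on the work surface. World frame = base frame: x ahead of the robot, y to its left, z up, the work surface at z = 0. Lengths are in m, angles in rad, forces in N, time in s.
With the tool pointing down it reaches from about 0.375 to 0.9 m from the base axis. Payload 3.1 kg.
Tool frame: the origin (TCP) lies midway between the tips of the shut fingers; the grasp point (between the pads) lies 19 mm behind it; x points along the fingers, y is the direction in which the jaws open and shut, and the axes are right-handed (so a half turn about x gives the same grasp; the last joint's range is limited). The gripper opens to 87 mm and grips with 3 to 60 N. Pads are 19 mm wide; open, the fingers measure 117 mm over their backs; the gripper's body (75 mm by 190 mm) begins 51 mm behind the grasp point.
Start: joints at [0.999, 0.527, 1.433, -0, 1.181, -0.178], TCP at [0.24, 0.577, 0.223] pointing down, gripper open.
Joint ranges: [-3.08, 3.08], [-0.75, 2.2], [0.22, 2.44], [-1.43, 4.57], [0, 2.65], [-2.85, 2.85]. Speed limits (rad/s): [2.79, 2.79, 3.14, 3.14, 3.14, 3.14].

INTERFACE

Orientations are given as a unit quaternion [x, y, z, w].
In Python, from rig import get_obs, imaging, robot gives the robot as it stands.
- The arm moves only by the shell command python3 -m inch 'ROWS' [FORCE]. ROWS is JSON, a list of rows, each a list of 3 entries, a list of its own where there are three numbers: the finger opening in mm, from 0 to 87, then the shift along the tool's x, y, z in mm, then the turn, a rotation vector about the tool's x, y, z in degrees. In form: [[grip, [dx, dy, dz], [wx, wy, wz]], ...]. A call has 1 to 12 rows; each row shifts and turns the pose as measured when the row begins, along the tool's axes as they then stand; what a row does not reach is not made up. A row lasts 1/8 s, in which the tool goes at most 62.5 mm and 10.7 degrees, less where a joint would pass 70% of its speed; a pose out of reach is approached as far as the arm can. A call with a gripper value outside its range is refused whole. The fingers move at their own pace and stop on an object; FORCE is the grip in N (left out, the last holds). Time passes only in rows, so rows that do not move let the fingers close. It gives the time, the measured TCP pose, the force and the opening at its end, in the units of the state.
- get_obs(): the state, without advancing time (a new reading comes with each control period).
- imaging.camera(name): name is "scene" or "top" or "wrist"; returns the picture (480x640x3 uint8, red, green, blue); there is no depth.
- imaging.camera_params(name): a dict with "camera_matrix" (3x3 intrinsics, pixels), "xyz" and "rotation" of the camera in the world. Camera axes: x right, y down, z forward; pixel columns grow to the right and rows downward; lengths in m; the calibration is good to about 2 mm. A picture is of the moment at which its call begins: read the wrist's pose just before it. camera_params takes no time and is no camera call; for the wrist camera it gives the pose at the moment of the call.
- robot.hand_in(): hands the job in, once; it reports no verdict.
Trained networks look in the newest picture that a camera, given by its name, has taken for a name from the list of things; names that differ only in an ending like _2 or _b are one class to them, and where a whole thing is asked for, a point or a joint stands for the part that bears it (a point fixed in the world has none). Each returns a list of dicts, best first, with "confidence" (0 to 1); they miss things now and then, are a little off and sometimes report something else, mostly with a low value. They report only what shows in the picture. A call takes as long as a camera call.
- imaging.cut_out(camera, target): "pixels" (480x640 bool, what is visible of it) and "box" ([centre column, centre row, width, height] in pixels, round what is visible of it).
- imaging.tip_of(camera, target): "pixel" ([column, row] in pixels: a listed point, or the origin of a listed thing).
The state is a dict: "time": time; "q": joint angles; "joint_velocities": joint speeds; "joint_torque": joint torques, N m; "position": TCP position; "tool_rot": TCP orientation; "ft_force": force on the tool from outside, world axes, zero at the start; "moment": the same for the moment, N m; "grip_width": finger opening in m.
Only numpy, scipy, OpenCV 4.12 (cv2) and the standard library are available. Lean on these libraries where they do the work, as an engineer would, in place of code of your own. Each camera call takes 0.05 s, during which the arm holds its last target. There are 200 camera calls.

TASK

Pick up the scraper block and, with it, wipe the three loose brass chips off the bed of the corner jig onto the bench, touching the chips with neither the fingers nor the manifold block; then stand the scraper back on the bench clear of the jig and let it go. Then set the aluminium manifold block upright and flat on the bed and press it fully home into the corner, a long side (70 mm) against the far stop and an end against the side stop, and finish while still holding it firmly pressed against both stops at once: do not let go. Leave the other things on the bench where they are.

Things in the scene. Friction and masses are not known exactly. Their poses are not given: they have to be found in the camera images.
- jig: fixed dark steel corner jig. Its flat bed is 120 x 120 mm, 25 mm above the bench; origin on the bench under the middle of the bed; jig x points away from the robot (at yaw 0), jig y to the left, z up. The bed spans -60..+60 mm in jig y (between the right edge and the side stop) and -65..+55 mm in jig x. The near (-x) and right (-y) edges are open, with a 25 mm drop to the bench. Below the stops the base reaches +69 mm in jig x and +74 mm in jig y.
- stop_far: the jig's far stop, a bright steel bar fixed along the far edge of the bed: its face, at jig x = +55 mm, looks to jig -x; 18 mm high above the bed (top 43 mm above the bench), 14 mm thick, from jig y = -60 to +74 mm. This frame is the same as the jig's (origin under the middle of the bed, not on the bar).
- stop_side: the jig's side stop, a bright steel bar fixed along the left edge of the bed: its face, at jig y = +60 mm, looks to jig -y; 18 mm high above the bed, 14 mm thick, from jig x = -65 to +55 mm. Same frame as the jig.
- block_mid (a point): centre (29 mm above its underside) of the loose aluminium manifold block, 52 mm (its x) x 70 mm (its y) x 58 mm tall (its z), flat vertical sides, about 0.3 to 0.65 kg; a 20 mm round brass plug stands 11 mm above its top, 15 mm off the centre along its +y. It stands upright on the bench to the left or right of the jig. Either end may go to the side stop.
- scraper_mid (a point): centre (30 mm above its underside) of the loose scraper block, 60 mm tall, about 0.2 kg: a bright steel foot 20 mm (its x) x 100 mm (its y) x 18 mm high, with a black grip 20 mm (x) x 64 mm (y) x 42 mm high on top of it. It stands upright on the bench on the other side of the jig.
- chip0_mid (a point): centre of a loose brass chip (sawn offcut) 16 x 12 x 7 mm (its x, y, z), about 12 g, lying flat on the jig's bed at least 35 mm (its centre, 45 mm) in front of the far stop. The chips lie side by side within 38 mm of the bed's middle line (jig y = 0).
- chip1_mid (a point): centre of a loose brass chip (sawn offcut) 16 x 12 x 7 mm (its x, y, z), about 12 g, lying flat on the jig's bed at least 35 mm (its centre, 45 mm) in front of the far stop. The chips lie side by side within 38 mm of the bed's middle line (jig y = 0).
- chip2_mid (a point): centre of a loose brass chip (sawn offcut) 16 x 12 x 7 mm (its x, y, z), about 12 g, lying flat on the jig's bed at least 35 mm (its centre, 45 mm) in front of the far stop. The chips lie side by side within 38 mm of the bed's middle line (jig y = 0).
- nut: brass flare nut, hexagonal, 30 mm across, 26 mm tall, standing; bystander; origin at the middle of its underside
- cap: round green polymer safety cap, 38 mm across, 32 mm tall; bystander; origin at the middle of its underside
- gauge: round stainless pressure gauge lying face up, 64 mm across, 26 mm tall, with a short brass stem; bystander; origin at the middle of its underside
- regulator: glossy white gas regulator, 84 mm across, 68 mm tall, with an outlet spout; bystander; origin at the middle of its underside
- spanner: steel spanner 160 mm long lying at the left of the bench; bystander; origin at the middle of its underside
- spray: closed white plastic bottle 56 mm across, 150 mm tall, at the right of the bench; bystander; origin at the middle of its underside

How it is judged:
On the way, in this order (a step that is already met when the one before it is completed fails the run):
1. the three chips are off the jig's bed, the scraper still held (height (world z) of each of chip0_mid, chip1_mid, chip2_mid below 0.019 m and contact force between the fingers and scraper above 1 N), for 0.2 s.
2. the scraper stands on the bench, let go, clear of the jig (height (world z) of scraper_mid below 0.035 m and contact force between scraper and jig below 0.1 N and contact force between the fingers and scraper below 0.1 N and linear speed of scraper below 0.03 m/s and angle between scraper_mid's own z axis and vertical below 0.2 rad), for 0.2 s.
At the end, for the whole second after the job is handed in: Chips off the bed (centres below 19 mm); scraper upright on the bench, released, not touching the jig; block upright, square (0.06 rad), flat on the bed and within 4 mm of home, still, in the fingers and pushing on each stop with over 1.5 N (height (world z) of each of chip0_mid, chip1_mid, chip2_mid below 0.019 m and height (world z) of scraper_mid below 0.035 m and contact force between scraper and jig below 0.1 N and contact force between the fingers and scraper below 0.1 N and angle between scraper_mid's own z axis and vertical below 0.2 rad and x of block_mid in the frame of jig between 0.025 and 0.033 m and y of block_mid in the frame of jig between 0.021 and 0.029 m and z of block_mid in the frame of jig between 0.05 and 0.058 m and angle between the x axis of block_mid and the x axis of jig, either way round below 0.06 rad and angle between block_mid's own z axis and vertical below 0.06 rad and contact force between block and stop_far above 1.5 N and contact force between block and stop_side above 1.5 N and contact force between the fingers and block above 1 N and linear speed of block below 0.02 m/s); the arm keeps its last pose, push and grip.
It fails at once if the fingers touch a chip (contact force between the fingers and chip0 above 0.5 N or contact force between the fingers and chip1 above 0.5 N or contact force between the fingers and chip2 above 0.5 N).
It fails at once if the manifold block touches a chip (contact force between block and chip0 above 0.5 N or contact force between block and chip1 above 0.5 N or contact force between block and chip2 above 0.5 N).
It fails at once if a bystander is moved more than 20 mm (distance of any of nut, cap, gauge, regulator, spanner, spray from where it was at the start of the episode above 0.02 m).
It also fails if it takes over 72 s, if anything falls off the work surface, if the arm or the gripper's body presses on something with over 40 N, if the wrist force passes 120 N, or if a joint passes its speed limit or range.

## Working session

There is one attempt and no reset: what is moved stays moved. The work goes in short steps, Python scripts to look and compute and a shell command to move; the robot and the scene stay as the last step left them, time stands still between calls to the robot, and variables do not carry over. Pictures are saved under pics/ and viewed, about 8 in all and at most 12, crops included, and the job is handed in when it is done.

```bash
ls; mkdir -p pics
python3 - <<'E'
from rig import get_obs, imaging, robot
import cv2, numpy as np
o=get_obs();print({k:np.round(v,3).tolist() for k,v in o.items()})
for c in ("top","scene"):
    im=imaging.camera(c);cv2.imwrite(f"pics/{c}0.png",im[:,:,::-1])
    p=imaging.camera_params(c);print(c,{k:np.round(v,4).tolist() for k,v in p.items()})
    for t in ("jig","block_mid","scraper_mid","chip0_mid","nut","cap","gauge","regulator","spanner","spray"):
        print(t,[(np.round(d["pixel"],1).tolist(),round(d["confidence"],2)) for d in imaging.tip_of(c,t)][:5])
E
```

```text
pics
{'time': 0.0, 'q': [0.998, 0.528, 1.434, -0.0, 1.181, -0.179], 'joint_velocities': [-0.001, 0.0, -0.0, 0.001, 0.001, 0.0], 'joint_torque': [0.002, -44.004, -17.659, 0.063, 0.058, -0.0], 'position': [0.239, 0.577, 0.222], 'tool_rot': [0.138, 0.694, -0.139, 0.693], 'ft_force': [0.092, -0.746, 0.232], 'moment': [-0.026, 0.006, 0.052], 'grip_width': 0.087}
top {'camera_matrix': [[533.7427, 0.0, 324.689], [0.0, 533.7427, 246.4005], [0.0, 0.0, 1.0]], 'xyz': [0.3332, -0.0058, 1.5582], 'rotation': [0.7085, -0.7012, 0.0564, -0.0567]}
jig [([340.9, 243.7], 0.62)]
block_mid [([423.6, 258.3], 0.89)]
scraper_mid [([215.8, 275.4], 0.65)]
chip0_mid [([353.4, 246.6], 0.5)]
nut [([258.7, 199.2], 0.39)]
cap [([360.3, 313.5], 0.56)]
gauge [([404.3, 218.0], 0.71), ([257.5, 198.7], 0.2)]
regulator [([218.1, 218.0], 0.85)]
spanner [([162.2, 266.8], 0.88), ([352.0, 247.0], 0.68), ([342.0, 248.2], 0.48)]
spray [([491.6, 266.0], 0.96), ([402.8, 215.1], 0.46)]
scene {'camera_matrix': [[501.4412, 0.0, 319.4466], [0.0, 501.4412, 236.1844], [0.0, 0.0, 1.0]], 'xyz': [1.1432, -0.1631, 1.0357], 'rotation': [0.7575, 0.5933, -0.1636, -0.2177]}
jig [([304.1, 261.0], 0.74), ([501.9, 198.7], 0.46)]
block_mid [([191.1, 260.0], 0.66)]
scraper_mid [([437.6, 200.1], 0.86)]
chip0_mid [([290.6, 251.3], 0.61)]
nut [([423.8, 295.7], 0.44)]
cap [([271.6, 200.0], 0.48)]
gauge [([233.5, 311.9], 0.98)]
regulator [([464.5, 260.4], 0.97), ([287.6, 251.1], 0.37)]
spanner [([502.9, 196.7], 0.69)]
spray [([105.3, 276.4], 0.58), ([304.8, 261.7], 0.35)]
```

```bash
cat > h.py <<'E'
from rig import get_obs, imaging, robot
import cv2, numpy as np
from scipy.spatial.transform import Rotation as R
def ray(p,px,z):
    K=np.array(p["camera_matrix"]);d=R.from_quat(p["rotation"]).apply(np.linalg.inv(K)@[px[0],px[1],1])
    c=np.array(p["xyz"]);return c+d*(z-c[2])/d[2]
def proj(p,X):
    K=np.array(p["camera_matrix"]);v=R.from_quat(p["rotation"]).inv().apply(np.atleast_2d(X)-np.array(p["xyz"]))
    u=v@K.T;return u[:,:2]/u[:,2:]
def tri(ps,pxs):
    A=[];b=[]
    for p,px in zip(ps,pxs):
        c=np.array(p["xyz"]);d=ray(p,px,0)-c;d/=np.linalg.norm(d);M=np.eye(3)-np.outer(d,d);A.append(M);b.append(M@c)
    return np.linalg.lstsq(np.vstack(A),np.hstack(b),rcond=None)[0]
E
python3 - <<'E'
from h import *
pt,ps=imaging.camera_params("top"),imaging.camera_params("scene")
D={"jig":((340.9,243.7),(304.1,261.0),0),"block":((423.6,258.3),(191.1,260),.029),"scr":((215.8,275.4),(437.6,200.1),.03),"chip":((353.4,246.6),(290.6,251.3),.0285),"nut":((258.7,199.2),(423.8,295.7),0),"cap":((360.3,313.5),(271.6,200),0),"gauge":((404.3,218),(233.5,311.9),0),"reg":((218.1,218),(464.5,260.4),0),"span":((162.2,266.8),(502.9,196.7),0),"spray":((491.6,266),(105.3,276.4),0)}
for k,(a,b,z) in D.items(): print(k,ray(pt,a,z)[:2].round(3),ray(ps,b,z)[:2].round(3),tri((pt,ps),(a,b)).round(3))
im=cv2.imread("pics/top0.png")[170:350,130:530]
cv2.imwrite("pics/topc.png",cv2.resize(im,None,fx=2,fy=2,interpolation=cv2.INTER_CUBIC))
im=cv2.imread("pics/scene0.png")[150:350,80:530]
cv2.imwrite("pics/scenec.png",cv2.resize(im,(800,356),interpolation=cv2.INTER_CUBIC))
E
```

```text
jig [ 0.594 -0.052] [ 0.586 -0.05 ] [ 0.592 -0.051  0.011]
block [ 0.548 -0.29 ] [ 0.538 -0.303] [ 0.546 -0.295  0.042]
scr [0.492 0.308] [0.513 0.306] [0.496 0.316 0.004]
chip [ 0.581 -0.087] [ 0.569 -0.078] [ 0.578 -0.083  0.047]
nut [0.726 0.196] [0.737 0.193] [ 0.731  0.198 -0.016]
cap [ 0.389 -0.109] [ 0.395 -0.09 ] [ 0.391 -0.099 -0.002]
gauge [ 0.673 -0.24 ] [ 0.674 -0.231] [ 0.673 -0.235  0.001]
reg [0.667 0.315] [0.674 0.319] [ 0.67   0.319 -0.007]
span [0.519 0.473] [0.523 0.487] [0.522 0.48  0.   ]
spray [ 0.532 -0.495] [ 0.517 -0.503] [ 0.529 -0.493  0.02 ]
```

View pics/topc.png

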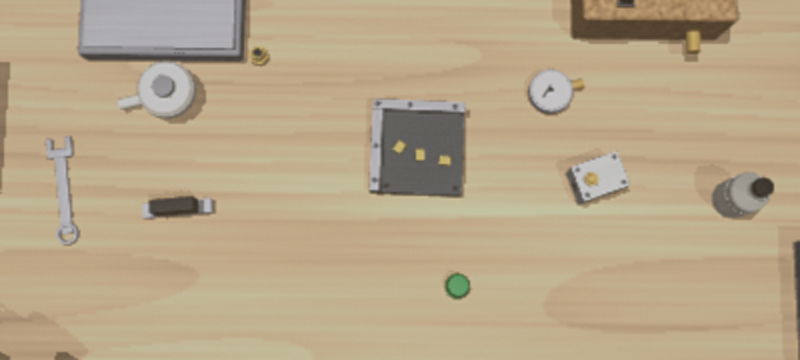

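View pics/scenec.png

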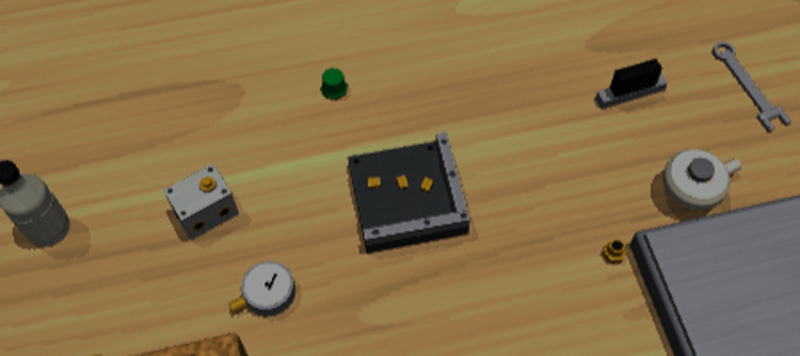

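Top view: jig centre near crop (420,150), nearly square to the world with yaw a few degrees; three chips in a row across it at crop (399,147), (420,155) and (444,160). Scraper at (178,207), block at (598,178) with its plug to the left. The scene view agrees. Next I move over the scraper to measure it with the wrist camera.

```bash
cat >> h.py <<'E'
def to(xyz,yaw_jaw=None,q=None,p=None):
    """tool-frame mm shift to world xyz and the turn about tool x (deg) to put jaw axis at world yaw (deg, mod 180)"""
    o=get_obs();Rm=R.from_quat(o["tool_rot"]);t=None
    d=Rm.inv().apply(np.array(xyz)-o["position"])*1000
    M=Rm.as_matrix();cur=np.degrees(np.arctan2(M[1,1],M[0,1]))
    if yaw_jaw is not None: t=-((yaw_jaw-cur+90)%180-90)
    # tilt correction rotvec (deg, tool axes) bringing tool x to straight down
    tilt=np.degrees(np.cross([1,0,0],Rm.inv().apply([0,0,-1])))
    print("pos",o["position"].round(4),"jawyaw",cur.round(2),"shift",d.round(1),"turnx",t if t is None else round(t,2),"tilt",tilt.round(2),"q6",o["q"][5].round(2) if hasattr(o["q"],'round') else round(o["q"][5],2),"t",round(o["time"],2),"F",np.round(o["ft_force"],1),"w",o["grip_width"])
    return d
E
python3 - <<'E'
from h import *
to([.495,.31,.28],0)
o=get_obs();print(R.from_quat(o["tool_rot"]).as_matrix().round(3))
p=imaging.camera_params("wrist");print(R.from_quat(o["tool_rot"]).inv().apply(np.array(p["xyz"])-o["position"]).round(3),p["camera_matrix"],R.from_quat(p["rotation"]).as_matrix().round(2))
E
```

```text
pos [0.2398 0.5771 0.2225] jawyaw 67.44 shift [ -57.5 -148.8  338.2] turnx 67.44 tilt [ 0. -0.  0.] q6 -0.18 t 1.1 F [-0.2  0.5  0.7] w 0.08696076319425403
[[-0.     0.384  0.923]
 [-0.     0.923 -0.384]
 [-1.    -0.    -0.   ]]
[-0.163  0.    -0.084] [[410.59932354   0.         320.5514827 ]
 [  0.         410.59932354 240.61526084]
 [  0.           0.           1.        ]] [[ 0.38  0.88  0.28]
 [ 0.92 -0.36 -0.12]
 [-0.    0.3  -0.95]]
```

```bash
python3 -m inch '[[87,[-9.6,-24.8,56.4],[0,0,0]],[87,[-9.6,-24.8,56.4],[0,0,0]],[87,[-9.6,-24.8,56.4],[0,0,0]],[87,[-9.6,-24.8,56.4],[0,0,0]],[87,[-9.6,-24.8,56.4],[0,0,0]],[87,[-9.6,-24.8,56.4],[0,0,0]]]'
python3 -m inch '[[87,[0,0,0],[9.6,0,0]],[87,[0,0,0],[9.6,0,0]],[87,[0,0,0],[9.6,0,0]],[87,[0,0,0],[9.6,0,0]],[87,[0,0,0],[9.6,0,0]],[87,[0,0,0],[9.6,0,0]],[87,[0,0,0],[9.6,0,0]],[87,[0,0,0],[0,0,0]]]'
python3 - <<'E'
from h import *
to([.495,.31,.28],0)
p=imaging.camera_params("wrist");im=imaging.camera("wrist");cv2.imwrite("pics/w1.png",im[:,:,::-1])
for d in imaging.tip_of("wrist","scraper_mid")[:2]: print(d["pixel"],d["confidence"],ray(p,d["pixel"],.03))
for d in imaging.cut_out("wrist","scraper_mid")[:2]:
    print(d["confidence"],d["box"]); print(cv2.minAreaRect(np.argwhere(d["pixels"])[:,::-1].astype(np.float32)))
print(p)
E
```

```text
time: 1.85
position: [0.4966, 0.3113, 0.2805]
tool_rot: [0.136, 0.694, -0.134, 0.695]
ft_force: [0.2, 0.5, 0.5]
grip_width: 0.087
time: 2.85
position: [0.5021, 0.3059, 0.2818]
tool_rot: [0.51, 0.491, -0.506, 0.492]
ft_force: [-0.7, 0.5, -0.5]
grip_width: 0.0866
pos [0.5021 0.3059 0.2818] jawyaw -1.9 shift [ 1.8 -7.3 -3.9] turnx -1.9 tilt [ 0.   -0.17 -0.32] q6 0.39 t 2.85 F [-0.7  0.5 -0.5] w 0.08662863092405353
[316.0, 198.0] 0.68 [0.49885635 0.30519273 0.03      ]
0.84 [315.7, 189.2, 31.8, 94.3]
((313.420654296875, 190.9247589111328), (95.54370880126953, 22.16942024230957), 82.14668273925781)
{'camera_matrix': array([[410.59932354,   0.        , 320.5514827 ],
       [  0.        , 410.59932354, 240.61526084],
       [  0.        ,   0.        ,   1.        ]]), 'xyz': array([0.50325667, 0.38882292, 0.44484377]), 'rotation': array([ 0.98844086, -0.01607153,  0.00108226,  0.15074879])}
```

View pics/w1.png

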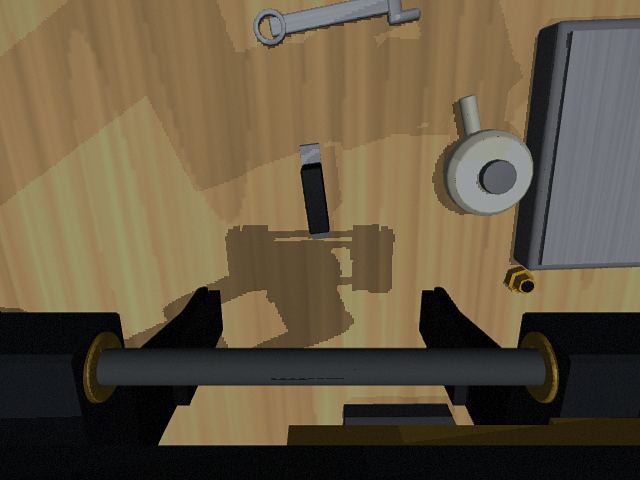

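Run:
```python
from h import *
p=imaging.camera_params("wrist")
g=np.array([ray(p,x,.06)[:2] for x in ((302,166),(321,163),(328,231),(309,235))])
print(g.round(4),g.mean(0)); a=(g[0]+g[1])/2;b=(g[2]+g[3])/2;v=a-b;print("len",np.linalg.norm(v),"yaw of scr y",np.degrees(np.arctan2(v[1],v[0])))
print(ray(p,(309.5,143.5),.018)[:2], ray(p,(319,238),.018)[:2])
# jig, block from top cut_outs
for t in ("jig","block_mid"):
    for d in imaging.cut_out("top",t)[:1]: print(t,d["confidence"],cv2.minAreaRect(np.argwhere(d["pixels"])[:,::-1].astype(np.float32)))
to([.495,.31,.28],6)
```

```text
[[0.4872 0.3418]
 [0.5049 0.344 ]
 [0.5097 0.2782]
 [0.4911 0.2748]] [0.49822117 0.30971902]
len 0.06653258015938439 yaw of scr y 93.73893610586568
[0.49404435 0.35903934] [0.50045579 0.25859283]
jig 0.91 ((337.5069274902344, 243.33360290527344), (47.00088119506836, 48.166534423828125), 2.385944128036499)
block_mid 0.81 ((427.800048828125, 258.4000244140625), (17.708751678466797, 26.56313133239746), 71.56504821777344)
pos [0.5021 0.3059 0.2818] jawyaw -1.92 shift [ 1.7 -7.3 -3.9] turnx -7.92 tilt [ 0.   -0.16 -0.32] q6 0.39 t 3.1 F [-0.9  0.8  0.7] w 0.0870920814260006
```

```bash
python3 -m inch '[[87,[2,-4,-3.5],[-5.6,-0.2,-0.3]],[87,[60,0,0],[0,0,0]],[87,[60,0,0],[0,0,0]],[87,[0,0,0],[0,0,0]]]'
python3 - <<'E'
from h import *
to([.4978,.309,.028],3.7)
E
```

```text
time: 3.6
position: [0.5008, 0.3106, 0.1594]
tool_rot: [0.484, 0.516, -0.48, 0.519]
ft_force: [-0.1, 0.6, 0.3]
grip_width: 0.087
pos [0.5008 0.3106 0.1594] jawyaw 4.11 shift [131.4  -4.    1.5] turnx 0.41 tilt [ 0.   -0.05 -0.38] q6 0.3 t 3.6 F [-0.1  0.6  0.3] w 0.08697676606662963
```

```bash
python3 -m inch '[[87,[45,-3,1],[0.4,0,-0.4]],[87,[45,0,0],[0,0,0]],[87,[38,0,0],[0,0,0]],[87,[3,0,0],[0,0,0]],[0,[0,0,0],[0,0,0]],[0,[0,0,0],[0,0,0]],[0,[0,0,0],[0,0,0]],[0,[0,0,0],[0,0,0]],[0,[0,0,0],[0,0,0]],[0,[0,0,0],[0,0,0]]]' 30
python3 - <<'E'
from h import *
to([.4978,.309,.028],3.7)
E
```

```text
time: 4.85
position: [0.5136, 0.316, 0.0442]
tool_rot: [0.494, 0.512, -0.472, 0.521]
ft_force: [-0.4, -0.2, 0.6]
grip_width: 0.0351
pos [0.5136 0.316  0.0442] jawyaw 3.88 shift [ 15.6 -16.8   6.1] turnx 0.18 tilt [ 0.   -0.64 -1.82] q6 0.3 t 4.85 F [-0.4 -0.2  0.6] w 0.03512948745366555
```

```bash
python3 -m inch '[[60,[0,-16,6],[0,-0.6,-1.8]],[60,[0,0,0],[0,0,0]]]'
python3 - <<'E'
from h import *
to([.4978,.309,.028],3.7)
E
python3 -m inch '[[60,[0,0,0],[0,0,0]]]'
python3 - <<'E'
from h import *
to([.4978,.309,.028],3.7)
E
```

```text
time: 5.1
position: [0.4965, 0.3083, 0.0432]
tool_rot: [0.482, 0.517, -0.484, 0.516]
ft_force: [-0.7, -0.6, -0.6]
grip_width: 0.0479
pos [0.4965 0.3083 0.0432] jawyaw 3.89 shift [15.2  1.4 -0.7] turnx 0.19 tilt [-0.    0.02  0.17] q6 0.3 t 5.1 F [-0.7 -0.6 -0.6] w 0.047886924382451776
time: 5.22
position: [0.4966, 0.3083, 0.0432]
tool_rot: [0.482, 0.517, -0.484, 0.516]
ft_force: [0.0, -0.0, 0.0]
grip_width: 0.0559
pos [0.4966 0.3083 0.0432] jawyaw 3.89 shift [15.2  1.3 -0.7] turnx 0.19 tilt [-0.    0.02  0.15] q6 0.3 t 5.22 F [ 0. -0.  0.] w 0.055891906444161595
```

```bash
python3 -m inch '[[60,[15,1,-0.5],[0.2,0,0]],[60,[0,0,0],[0,0,0]]]'
python3 - <<'E'
from h import *
to([.4978,.309,.028],3.7)
p=imaging.camera_params("wrist");im=imaging.camera("wrist");cv2.imwrite("pics/w2.png",im[:,:,::-1])
E
```

```text
time: 5.48
position: [0.4977, 0.3089, 0.027]
tool_rot: [0.483, 0.516, -0.484, 0.515]
ft_force: [0.2, -0.1, -0.6]
grip_width: 0.0595
pos [0.4977 0.3089 0.027 ] jawyaw 3.67 shift [-1.   0.1 -0.1] turnx -0.03 tilt [-0.    0.02  0.15] q6 0.3 t 5.47 F [ 0.2 -0.1 -0.6] w 0.05954931216895939
```

View pics/w2.png

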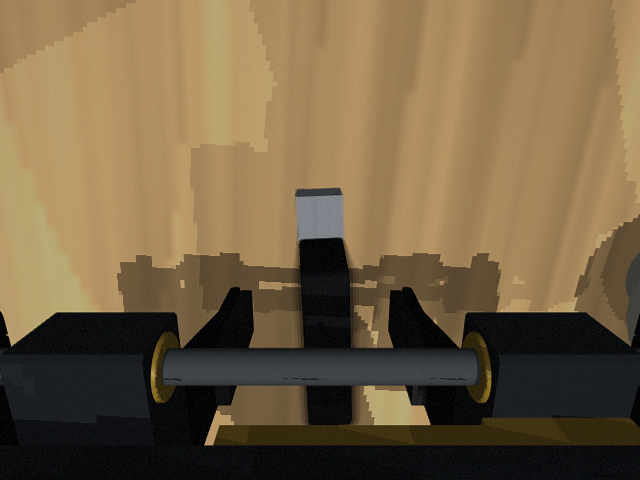

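The scraper sits upright between the fingers (grip at columns 300–350, fingers at about 240 and 400), so I close.

```bash
python3 -m inch '[[0,[0,0,0],[0,0,0]],[0,[0,0,0],[0,0,0]],[0,[0,0,0],[0,0,0]],[0,[0,0,0],[0,0,0]],[0,[0,0,0],[0,0,0]],[0,[0,0,0],[0,0,0]],[0,[0,0,0],[0,0,0]]]' 40
python3 - <<'E'
from h import *
to([.5,.2,.25],None)
p=imaging.camera_params("wrist")
g=[ray(p,x,.018)[:2].round(4) for x in ((297,196),(343,194),(343,238),(298,241))];print(g)
E
```

```text
time: 6.4
position: [0.4986, 0.3092, 0.0278]
tool_rot: [0.484, 0.516, -0.484, 0.516]
ft_force: [-0.2, -0.1, -0.0]
grip_width: 0.0195
pos [0.4986 0.3092 0.0278] jawyaw 3.68 shift [-222.2   -5.7  109.1] turnx None tilt [ 0.   -0.02  0.03] q6 0.3 t 6.4 F [-0.2 -0.1 -0. ] w 0.019474737592149207
[array([0.485 , 0.3574]), array([0.5045, 0.3596]), array([0.5062, 0.34  ]), array([0.4865, 0.3373])]
```

```bash
python3 -m inch '[[0,[-40,0,0],[0,0,0]],[0,[-60,0,0],[0,0,0]],[0,[-60,0,0],[0,0,0]],[0,[-60,0,0],[0,0,0]],[0,[-30,10,56],[0,0,0]],[0,[0,10,56],[0,0,0]],[0,[0,10,56],[0,0,0]],[0,[0,10,56],[0,0,0]],[0,[0,10,56],[0,0,0]],[0,[0,10,56],[0,0,0]],[0,[0,10,50],[0,0,0]],[0,[0,10,30],[0,0,0]]]'
python3 - <<'E'
from h import *
to([.594,-.15,.28],3.7)
E
```

```text
time: 7.9
position: [0.6044, -0.1081, 0.2796]
tool_rot: [0.48, 0.519, -0.485, 0.515]
ft_force: [-0.2, 0.0, -2.7]
grip_width: 0.0193
pos [ 0.6044 -0.1081  0.2796] jawyaw 4.02 shift [ -0.3 -13.3  41.1] turnx 0.32 tilt [-0.    0.01  0.55] q6 -0.43 t 7.9 F [-0.2  0.  -2.7] w 0.01934405042291577
```

```bash
python3 -m inch '[[0,[0,-10,35],[0,0,0.5]],[0,[0,0,0],[0,0,0]],[0,[0,0,0],[0,0,0]]]'
python3 - <<'E'
from h import *
to([.594,-.15,.28],3.7)
p=imaging.camera_params("wrist");im=imaging.camera("wrist");cv2.imwrite("pics/w3.png",im[:,:,::-1])
c=im[0:260,180:480];cv2.imwrite("pics/w3c.png",cv2.resize(c[:,:,::-1],None,fx=2.3,fy=2.3,interpolation=cv2.INTER_CUBIC))
import pickle;pickle.dump(p,open("w3.pkl","wb"))
for t in ("jig","chip0_mid"):
  for d in imaging.tip_of("wrist",t)[:4]: print(t,d["pixel"],d["confidence"],ray(p,d["pixel"],0 if t=="jig" else .0285))
E
```

```text
time: 8.28
position: [0.5958, -0.1469, 0.277]
tool_rot: [0.483, 0.518, -0.484, 0.515]
ft_force: [0.2, 0.3, -2.6]
grip_width: 0.0197
pos [ 0.5958 -0.1469  0.277 ] jawyaw 3.77 shift [-3.  -2.   2.9] turnx 0.07 tilt [ 0.   -0.13  0.25] q6 -0.49 t 8.28 F [ 0.2  0.3 -2.6] w 0.019723427483802666
jig [320.5, 96.3] 0.65 [ 0.58796109 -0.04893961  0.        ]
chip0_mid [298.1, 127.4] 0.54 [ 0.56842398 -0.07969435  0.0285    ]
```

View pics/w3c.png

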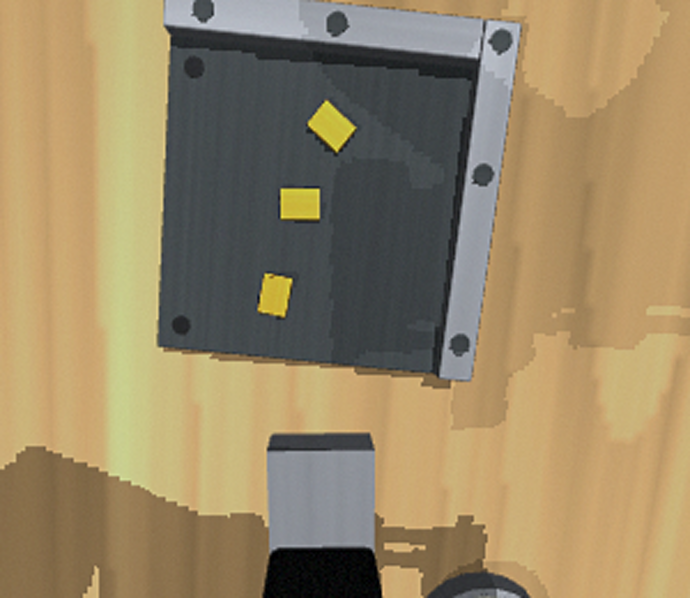

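Clear view: far stop on the right (crop col ~440–520), side stop on top, chips at crop (331,126), (300,204) and (275,295). I fit the jig pose from its corners.

Run:
```python
from h import *
import pickle;from scipy.optimize import least_squares
p=pickle.load(open("w3.pkl","rb"))
pts={(.055,-.06,.043):(440,376),(.069,-.06,.043):(470,380),(.069,.074,.043):(521,22),(.055,.06,.043):(480,58),(-.065,.06,.043):(166,33),(-.065,-.06,.025):(159,348),(.055,.074,.043):(485,20)}
X=np.array(list(pts));P=np.array(list(pts.values()))/2.3+[180,0]
T=lambda s,X:np.c_[s[0]+np.cos(s[2])*X[:,0]-np.sin(s[2])*X[:,1],s[1]+np.sin(s[2])*X[:,0]+np.cos(s[2])*X[:,1],X[:,2]]
r=least_squares(lambda s:(proj(p,T(s,X))-P).ravel(),[.59,-.05,0],loss="soft_l1")
s=r.x;print(s,np.degrees(s[2]),(proj(p,T(s,X))-P).round(1).tolist())
np.save("jig.npy",s)
c,sn=np.cos(s[2]),np.sin(s[2])
for q in ((331,126),(300,204),(275,295)):
    w=ray(p,np.array(q)/2.3+[180,0],.032)[:2]-s[:2];print("chip",q,np.array([c*w[0]+sn*w[1],-sn*w[0]+c*w[1]]).round(4))
# foot end: bottom front edge/top edge of held foot
o=get_obs();Rm=R.from_quat(o["tool_rot"])
for z in (.010,-.010): print("foot end top z~TCP",)
g=np.array([ray(p,np.array(q)/2.3+[180,0],o["position"][2]-.028+.018) for q in ((268,450),(374,450))]);print((Rm.inv().apply(g-o["position"])*1000).round(1))
J=lambda x,y:T(s,np.array([[x,y,0]]))[0][:2].round(4)
print("above start",J(.038,0),"end",J(-.085,0),"jaw yaw",np.degrees(s[2]))
to([*J(.038,0),.12],np.degrees(s[2]))
```

```text
[ 0.58713629 -0.04754316 -0.02090034] -1.197501380739922 [[-0.0, 1.1], [1.5, 0.6], [0.4, -0.1], [-0.2, 0.6], [-1.5, -2.0], [-0.0, 0.2], [-0.1, -0.8]]
chip (331, 126) [0.001  0.0334]
chip (300, 204) [-0.0089  0.0034]
chip (275, 295) [-0.0164 -0.0331]
foot end top z~TCP
foot end top z~TCP
[[ 10.1 -11.  -48.6]
 [ 10.    8.6 -48.6]]
above start [ 0.6251 -0.0483] end [ 0.5022 -0.0458] jaw yaw -1.197501380739922
pos [ 0.5962 -0.1464  0.2774] jawyaw 3.86 shift [157.4  36.  -95.7] turnx 5.06 tilt [ 0.   -0.08  0.21] q6 -0.49 t 8.43 F [-0.3 -0.7 -2.6] w 0.01963206854535447
```

```bash
cat >> h.py <<'E'
def jw(x,y,z):
    s=np.load("jig.npy");c,n=np.cos(s[2]),np.sin(s[2]);return [s[0]+c*x-n*y,s[1]+n*x+c*y,z]
def jat():
    s=np.load("jig.npy");o=get_obs();d=np.array(o["position"])[:2]-s[:2];c,n=np.cos(s[2]),np.sin(s[2]);print("TCP in jig mm",(np.array([c*d[0]+n*d[1],-n*d[0]+c*d[1],o["position"][2]])*1000).round(1))
E
python3 -m inch '[[0,[35,17,-47],[2.5,0,0]],[0,[45,17,-47],[2.5,0,0]],[0,[40,0,0],[0,0,0.2]],[0,[0,0,0],[0,0,0]],[0,[0,0,0],[0,0,0]]]'
python3 - <<'E'
from h import *
to(jw(.035,.001,.0545),-1.2);jat()
E
```

```text
time: 9.05
position: [0.6295, -0.0461, 0.1597]
tool_rot: [0.506, 0.493, -0.503, 0.498]
ft_force: [-0.4, -0.1, -1.3]
grip_width: 0.0201
pos [ 0.6295 -0.0461  0.1597] jawyaw -1.02 shift [105.1  -8.3   1.2] turnx 0.18 tilt [ 0.    0.07 -0.5 ] q6 -0.23 t 9.05 F [-0.4 -0.1 -1.3] w 0.020097734882742795
TCP in jig mm [ 42.4   2.3 159.7]
```

```bash
python3 -m inch '[[0,[25,-8,1],[0.2,0,-0.5]],[0,[25,0,0],[0,0,0]],[0,[25,0,0],[0,0,0]],[0,[0,0,0],[0,0,0]],[0,[0,0,0],[0,0,0]]]'
python3 - <<'E'
from h import *
to(jw(.035,.001,.0545),-1.2);jat()
E
```

```text
time: 9.68
position: [0.6308, -0.0513, 0.0957]
tool_rot: [0.51, 0.487, -0.502, 0.501]
ft_force: [-0.9, 0.4, -2.0]
grip_width: 0.0201
pos [ 0.6308 -0.0513  0.0957] jawyaw -1.38 shift [40.9 -9.7 -4.1] turnx -0.18 tilt [ 0.    0.37 -1.29] q6 -0.23 t 9.68 F [-0.9  0.4 -2. ] w 0.020066380449717612
TCP in jig mm [43.8 -2.9 95.7]
```

```bash
python3 -m inch '[[0,[5,-9.5,-4],[0,0.4,-1.3]],[0,[0,0,0],[0,0,0]],[0,[10,0,0],[0,0,0]],[0,[0,0,0],[0,0,0]],[0,[0,0,0],[0,0,0]]]'
python3 - <<'E'
from h import *
to(jw(.035,.001,.0545),-1.2);jat()
E
```

```text
time: 10.3
position: [0.6229, -0.0474, 0.0829]
tool_rot: [0.507, 0.493, -0.505, 0.495]
ft_force: [-0.2, 0.3, -2.2]
grip_width: 0.0198
pos [ 0.6229 -0.0474  0.0829] jawyaw -1.39 shift [28.4 -0.9 -0.1] turnx -0.19 tilt [ 0.    0.02 -0.23] q6 -0.23 t 10.3 F [-0.2  0.3 -2.2] w 0.019802666523060005
TCP in jig mm [35.8  0.9 82.9]
```

```bash
python3 -m inch '[[0,[14,-1,0],[-0.2,0,-0.2]],[0,[0,0,0],[0,0,0]],[0,[11,-0.5,0],[0,0,-0.2]],[0,[0,0,0],[0,0,0]]]'
python3 - <<'E'
from h import *
to(jw(.035,.001,.0545),-1.2);jat()
p=imaging.camera_params("wrist");im=imaging.camera("wrist")[100:420,140:500];cv2.imwrite("pics/w4.png",cv2.resize(im[:,:,::-1],None,fx=1.8,fy=1.8))
E
```

```text
time: 10.8
position: [0.621, -0.0473, 0.0554]
tool_rot: [-0.504, -0.496, 0.506, -0.494]
ft_force: [0.1, -0.2, -1.8]
grip_width: 0.0198
pos [ 0.621  -0.0473  0.0554] jawyaw -1.17 shift [ 0.9  1.2 -0. ] turnx 0.03 tilt [-0.    0.    0.28] q6 -0.23 t 10.8 F [ 0.1 -0.2 -1.8] w 0.019824541765040577
TCP in jig mm [33.8  1.  55.4]
```

View pics/w4.png

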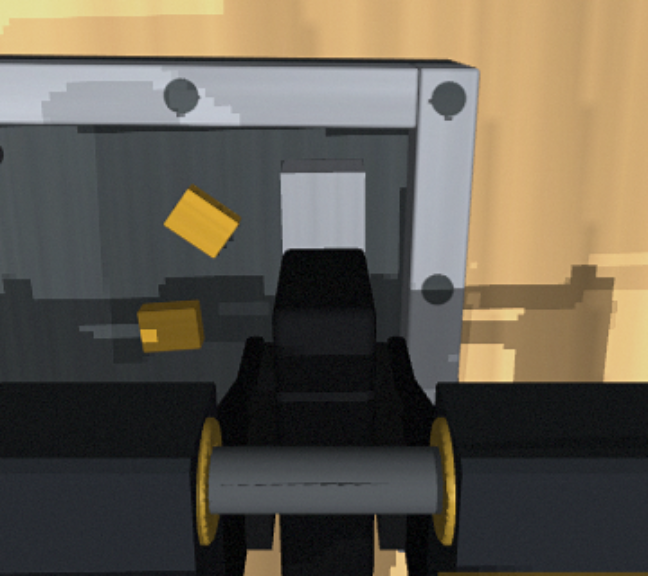

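The foot sits between the chips and the far stop, clear of both. I start the wipe in short strokes.

```bash
python3 -m inch '[[0,[1,-8,0],[0,0,0.3]],[0,[0,0,0],[0,0,0]],[0,[0,-12,0],[0,0,0]],[0,[0,0,0],[0,0,0]]]'
python3 - <<'E'
from h import *
to(jw(-.005,.001,.0545),-1.2);jat()
E
```

```text
time: 11.35
position: [0.6001, -0.0469, 0.0556]
tool_rot: [0.506, 0.494, -0.505, 0.496]
ft_force: [-0.8, -0.5, -1.7]
grip_width: 0.0195
pos [ 0.6001 -0.0469  0.0556] jawyaw -1.17 shift [  1.1 -18.   -0.1] turnx 0.03 tilt [ 0.    0.03 -0.16] q6 -0.24 t 11.35 F [-0.8 -0.5 -1.7] w 0.01948751230222151
TCP in jig mm [13.   0.9 55.6]
```

```bash
python3 -m inch '[[0,[1.5,-16,0],[0,0,-0.2]],[0,[0,0,0],[0,0,0]],[0,[0.5,-16,0],[0,0,0]],[0,[0,0,0],[0,0,0]],[0,[0.3,-16,0],[0,0,0]],[0,[0,0,0],[0,0,0]]]'
python3 - <<'E'
from h import *
to(jw(-.085,.001,.0545),-1.2);jat()
p=imaging.camera_params("wrist");im=imaging.camera("wrist")[100:420,140:500];cv2.imwrite("pics/w5.png",cv2.resize(im[:,:,::-1],None,fx=1.8,fy=1.8))
E
```

```text
time: 12.1
position: [0.5589, -0.0477, 0.0552]
tool_rot: [0.508, 0.49, -0.503, 0.499]
ft_force: [0.2, 0.2, -1.9]
grip_width: 0.0198
pos [ 0.5589 -0.0477  0.0552] jawyaw -1.22 shift [ -0.1 -56.8  -1.7] turnx -0.02 tilt [ 0.    0.2  -0.76] q6 -0.26 t 12.1 F [ 0.2  0.2 -1.9] w 0.019797427085135336
TCP in jig mm [-28.2  -0.7  55.2]
```

View pics/w5.png

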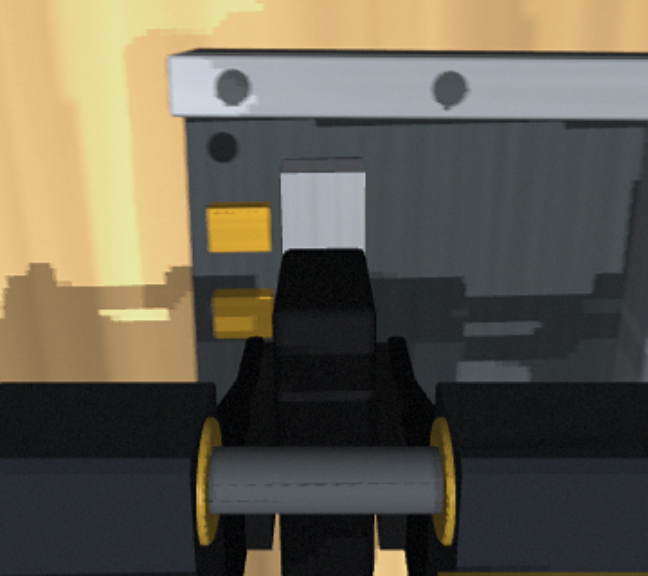

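The chips are squaring up against the foot and near the open edge, so I keep going.

```bash
python3 -m inch '[[0,[0,-16,-1.5],[0,0.2,-0.8]],[0,[0,0,0],[0,0,0]],[0,[0,-18,0],[0,0,-0.2]],[0,[0,0,0],[0,0,0]],[0,[0,-18,0],[0,0,-0.2]],[0,[0,0,0],[0,0,0]],[0,[0,-15,0],[0,0,-0.2]],[0,[0,0,0],[0,0,0]]]'
python3 - <<'E'
from h import *
to(jw(-.085,.001,.0545),-1.2);jat()
E
```

```text
time: 13.15
position: [0.5007, -0.0472, 0.0561]
tool_rot: [0.506, 0.492, -0.505, 0.497]
ft_force: [0.2, -0.3, -1.8]
grip_width: 0.0202
pos [ 0.5007 -0.0472  0.0561] jawyaw -1.25 shift [ 1.6  1.4 -2.4] turnx -0.05 tilt [ 0.    0.23 -0.29] q6 -0.29 t 13.15 F [ 0.2 -0.3 -1.8] w 0.020234503408792723
TCP in jig mm [-86.4  -1.4  56.1]
```

```bash
python3 -m inch '[[0,[-40,0,0],[0,0.2,-0.3]],[0,[-50,0,0],[0,0,0]],[0,[-30,0,-40],[0,0,0]],[0,[0,0,-58],[0,0,0]],[0,[0,0,-58],[0,0,0]],[0,[0,0,-58],[0,0,0]],[0,[0,0,-58],[0,0,0]],[0,[0,0,-58],[0,0,0]],[0,[0,0,-40],[0,0,0]],[0,[0,0,0],[0,0,0]]]'
python3 - <<'E'
from h import *
to([.4978,.30,.16],-1.2)
a=imaging.camera("top");b=imaging.camera("scene")
for c in ("top","scene"):
  P=imaging.camera_params(c)
  for d in imaging.tip_of(c,"chip0_mid")[:5]: print(c,d["pixel"],round(d["confidence"],2),ray(P,d["pixel"],.0035).round(3))
a=cv2.resize(a[170:350,260:440],(400,400),interpolation=cv2.INTER_CUBIC);b=cv2.resize(b[150:350,180:380],(400,400),interpolation=cv2.INTER_CUBIC)
cv2.imwrite("pics/after.png",np.hstack([a,b])[:,:,::-1])
E
```

```text
time: 14.4
position: [0.5193, 0.3343, 0.1821]
tool_rot: [0.512, 0.489, -0.501, 0.497]
ft_force: [0.5, -0.6, -3.0]
grip_width: 0.0198
pos [0.5193 0.3343 0.1821] jawyaw -1.54 shift [ 21.6 -21.   34.9] turnx -0.34 tilt [ 0.   -0.16 -1.06] q6 0.42 t 14.4 F [ 0.5 -0.6 -3. ] w 0.01976563361044922
top [350.1, 274.8] 0.57 [ 0.501 -0.079  0.004]
scene [283.9, 230.3] 0.39 [ 0.493 -0.079  0.004]
```

View pics/after.png

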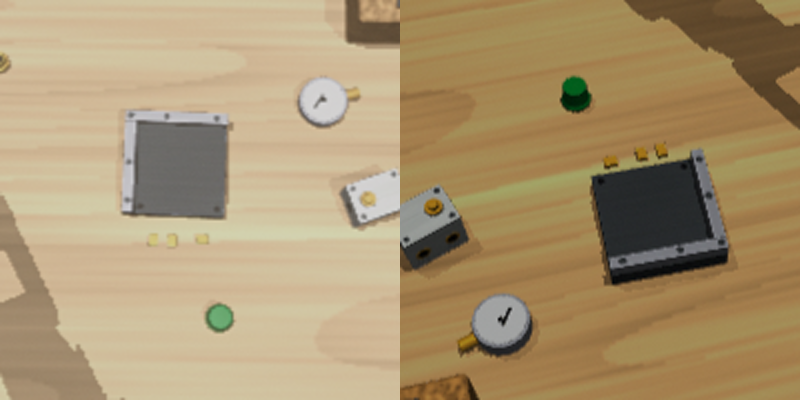

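All three chips are on the bench in front of the jig (left half, around (150–203,240)), and the bed is empty. Next I set the scraper down.

```bash
python3 -m inch '[[0,[30,-21,30],[-0.3,-0.2,-1]],[0,[30,0,0],[0,0,-0.2]],[0,[0,0,0],[0,0,0]],[0,[30,0,0],[0,0,-0.3]],[0,[0,0,0],[0,0,0]],[0,[25,0,0],[0,0,-0.2]],[0,[0,0,0],[0,0,0]]]'
python3 - <<'E'
from h import *
to([.4978,.30,.029],-1.2)
E
```

```text
time: 15.48
position: [0.5041, 0.2946, 0.0723]
tool_rot: [-0.509, -0.491, 0.509, -0.49]
ft_force: [-0.5, 0.7, -2.6]
grip_width: 0.0199
pos [0.5041 0.2946 0.0723] jawyaw -2.09 shift [43.3 -6.4 -5.1] turnx -0.89 tilt [ 0.   -0.03  0.12] q6 0.37 t 15.47 F [-0.5  0.7 -2.6] w 0.019905398306699632
```

```bash
python3 -m inch '[[0,[18,0,0],[0,0,-0.1]],[0,[0,0,0],[0,0,0]],[0,[16,0,0],[0,0,0]],[0,[0,0,0],[0,0,0]],[0,[5,0,0],[0,0,0]],[0,[0,0,0],[0,0,0]]]'
python3 - <<'E'
from h import *
to([.4978,.30,.029],-1.2)
E
```

```text
time: 16.23
position: [0.5072, 0.2959, 0.0349]
tool_rot: [0.511, 0.491, -0.507, 0.491]
ft_force: [-0.1, -0.6, -1.8]
grip_width: 0.02
pos [0.5072 0.2959 0.0349] jawyaw -2.08 shift [ 5.9 -9.5 -3.8] turnx -0.88 tilt [ 0.   -0.18 -0.18] q6 0.37 t 16.23 F [-0.1 -0.6 -1.8] w 0.020030871211864452
```

```bash
python3 -m inch '[[0,[5,0,0],[0,-0.2,-0.2]],[0,[0,0,0],[0,0,0]],[0,[2,0,0],[0,0,0]],[0,[0,0,0],[0,0,0]]]'
python3 - <<'E'
from h import *
to([.4978,.30,.029],-1.2)
E
```

```text
time: 16.73
position: [0.5078, 0.2961, 0.0279]
tool_rot: [0.509, 0.491, -0.509, 0.491]
ft_force: [0.2, -0.7, -2.4]
grip_width: 0.02
pos [0.5078 0.2961 0.0279] jawyaw -2.08 shift [ -1.1 -10.1  -3.5] turnx -0.88 tilt [ 0.   -0.   -0.04] q6 0.37 t 16.73 F [ 0.2 -0.7 -2.4] w 0.01999334580462178
```

```bash
python3 -m inch '[[0,[1.5,0,0],[0,0,0]],[0,[0,0,0],[0,0,0]]]'
python3 -m inch '[[0,[0.5,0,0],[0,0,0]],[20,[0,0,0],[0,0,0]],[40,[0,0,0],[0,0,0]],[50,[0,0,0],[0,0,0]],[50,[0,0,0],[0,0,0]],[50,[0,0,0],[0,0,0]],[50,[0,0,0],[0,0,0]]]'
```

```text
time: 16.98
position: [0.508, 0.2962, 0.0282]
tool_rot: [0.509, 0.491, -0.508, 0.491]
ft_force: [0.1, -0.2, -3.1]
grip_width: 0.0198
time: 17.85
position: [0.5086, 0.2964, 0.0277]
tool_rot: [0.51, 0.49, -0.508, 0.491]
ft_force: [-0.2, -0.6, 0.2]
grip_width: 0.0491
```

```bash
python3 -m inch '[[60,[-30,0,0],[0,0,0]],[87,[-45,0,0],[0,0,0]],[87,[-60,0,0],[0,0,0]],[87,[-60,0,0],[0,0,0]],[87,[-50,4,0],[0,0,0]],[87,[0,4,58],[0,0,0]],[87,[0,4,58],[0,0,0]],[87,[0,4,58],[0,0,0]],[87,[0,4,58],[0,0,0]],[87,[0,4,58],[0,0,0]],[87,[0,4,58],[0,0,0]],[87,[0,4,50],[0,0,0]]]'
python3 - <<'E'
from h import *
to([.545,-.30,.28],15)
E
```

```text
time: 19.35
position: [0.528, -0.1103, 0.2823]
tool_rot: [0.509, 0.491, -0.504, 0.496]
ft_force: [1.8, -0.6, 0.1]
grip_width: 0.0869
pos [ 0.528  -0.1103  0.2823] jawyaw -1.57 shift [  2.5  22.2 189.2] turnx -16.57 tilt [ 0.   -0.01 -0.56] q6 -0.39 t 19.35 F [ 1.8 -0.6  0.1] w 0.0869252156015712
```

```bash
python3 -m inch '[[87,[0,5,55],[0,0,-0.5]],[87,[0,5,55],[0,0,0]],[87,[0,5,50],[0,0,0]],[87,[0,0,20],[-8,0,0]],[87,[0,0,0],[-8,0,0]],[87,[0,0,0],[0,0,0]],[87,[0,0,0],[0,0,0]]]'
python3 - <<'E'
from h import *
import pickle
to([.545,-.30,.28],15)
p=imaging.camera_params("wrist");im=imaging.camera("wrist");pickle.dump(p,open("w6.pkl","wb"))
a=imaging.camera("top");P=imaging.camera_params("top")
for d in imaging.tip_of("top","scraper_mid")[:2]: print(d["pixel"],d["confidence"],ray(P,d["pixel"],.03))
for d in imaging.tip_of("wrist","block_mid")[:2]: print(d["pixel"],d["confidence"],ray(p,d["pixel"],.029))
for d in imaging.cut_out("wrist","block_mid")[:1]: print(d["box"])
w=cv2.resize(im[100:300,220:420],(600,600),interpolation=cv2.INTER_CUBIC);s=cv2.resize(a[240:300,190:250],(200,200))
o=np.zeros((600,800,3),np.uint8);o[:,:600]=w;o[:200,600:]=s
cv2.imwrite("pics/w6.png",o[:,:,::-1])
E
```

```text
time: 20.23
position: [0.5358, -0.3013, 0.2811]
tool_rot: [0.434, 0.558, -0.434, 0.558]
ft_force: [0.7, 0.0, -0.8]
grip_width: 0.0871
pos [ 0.5358 -0.3013  0.2811] jawyaw 14.29 shift [1.1 9.2 1. ] turnx -0.71 tilt [ 0.   -0.03 -0.04] q6 -0.94 t 20.23 F [ 0.7  0.  -0.8] w 0.0870548823582029
[219.9, 272.3] 0.75 [0.50144749 0.2970028  0.03      ]
[331.2, 196.2] 0.92 [ 0.54649417 -0.2981291   0.029     ]
[328.9, 198.9, 57.9, 80.1]
```

View pics/w6.png

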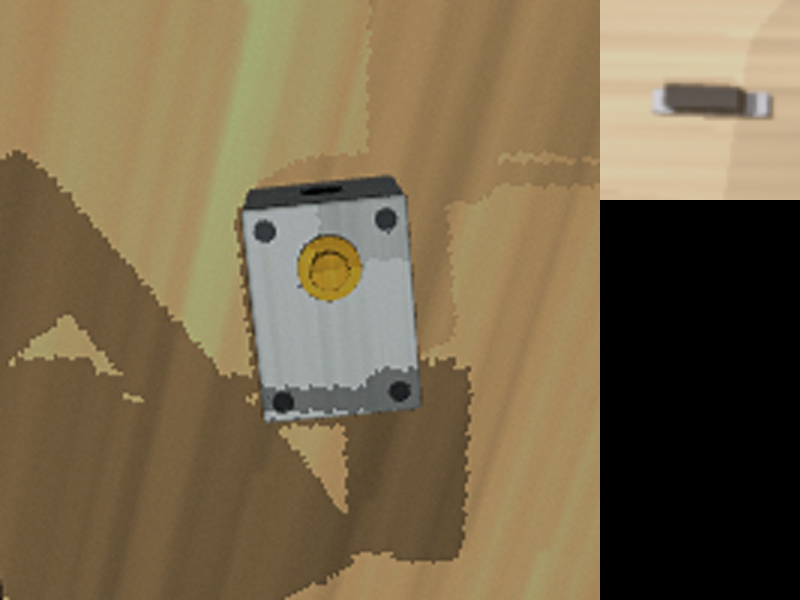

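Scraper stands upright and released. The block top shows corners at crop (243,209), (407,194), (421,408) and (266,421).

Run:
```python
from h import *
import pickle
p=pickle.load(open("w6.pkl","rb"))
g=np.array([ray(p,np.array(q)/3+[220,100],.058)[:2] for q in ((243,209),(407,194),(421,408),(266,421))])
c=g.mean(0);L=(g[0]+g[1]-g[2]-g[3])/2;W=(g[1]+g[2]-g[0]-g[3])/2
yaw=np.degrees(np.arctan2(L[1],L[0]))-90;y2=np.degrees(np.arctan2(W[1],W[0]))
print(c,np.linalg.norm(L),np.linalg.norm(W),yaw,y2)
to([*c,.10],(2*yaw+y2)/3)
```

```text
[ 0.54634397 -0.29961095] 0.06963598983497932 0.05108967040546775 19.713656358452084 19.4681617438927
pos [ 0.536  -0.3012  0.2814] jawyaw 14.4 shift [181.4  10.2   1. ] turnx -5.23 tilt [ 0.   -0.   -0.06] q6 -0.95 t 20.48 F [ 0.1  0.3 -0.5] w 0.08672613964590865
```

```bash
python3 -m inch '[[87,[45,10,1],[-5.2,0,0]],[87,[50,0,0],[0,0,-0.3]],[87,[0,0,0],[0,0,0]],[87,[50,0,0],[0,0,-0.3]],[87,[0,0,0],[0,0,0]],[87,[40,0,0],[0,0,-0.3]],[87,[0,0,0],[0,0,0]],[87,[0,0,0],[0,0,0]]]' 55
python3 - <<'E'
from h import *
to([.5463,-.2996,.025],19.6)
E
```

```text
time: 21.48
position: [0.5573, -0.3072, 0.1103]
tool_rot: [0.402, 0.57, -0.412, 0.586]
ft_force: [0.4, -0.3, -0.5]
grip_width: 0.0869
pos [ 0.5573 -0.3072  0.1103] jawyaw 19.76 shift [ 85.   -8.  -13.1] turnx 0.16 tilt [ 0.    1.52 -0.1 ] q6 -1.01 t 21.48 F [ 0.4 -0.3 -0.5] w 0.08693574980833502
```

```bash
python3 -m inch '[[87,[10,-8,-13],[0.2,1.5,-0.1]],[87,[0,0,0],[0,0,0]],[87,[20,0,0],[0,0.2,0]],[87,[0,0,0],[0,0,0]]]'
python3 - <<'E'
from h import *
to([.5463,-.2996,.025],19.6)
E
```

```text
time: 21.98
position: [0.5465, -0.2988, 0.0832]
tool_rot: [0.409, 0.576, -0.407, 0.579]
ft_force: [0.3, -0.4, 0.0]
grip_width: 0.0873
pos [ 0.5465 -0.2988  0.0832] jawyaw 19.54 shift [58.2 -0.7  0.6] turnx -0.06 tilt [ 0.    0.08 -0.23] q6 -1.02 t 21.98 F [ 0.3 -0.4  0. ] w 0.08732222972052187
```

```bash
python3 -m inch '[[87,[20,-1,0.5],[0,0.1,-0.2]],[87,[0,0,0],[0,0,0]],[87,[18,-0.5,0],[0,0.1,-0.2]],[87,[0,0,0],[0,0,0]],[87,[15,-0.5,0],[0,0.1,-0.2]],[87,[0,0,0],[0,0,0]],[87,[0,0,0],[0,0,0]]]'
python3 - <<'E'
from h import *
to([.5463,-.2996,.025],19.6)
E
```

```text
time: 22.85
position: [0.5447, -0.2999, 0.0251]
tool_rot: [0.407, 0.581, -0.409, 0.574]
ft_force: [0.7, 0.2, 0.0]
grip_width: 0.0872
pos [ 0.5447 -0.2999  0.0251] jawyaw 19.54 shift [0.1 1.6 0.3] turnx -0.06 tilt [ 0.   -0.32  0.45] q6 -1.02 t 22.85 F [0.7 0.2 0. ] w 0.08721841782649836
```

```bash
python3 -m inch '[[87,[0,1.5,0.3],[0,-0.3,0.45]],[60,[0,0,0],[0,0,0]],[50,[0,0,0],[0,0,0]],[30,[0,0,0],[0,0,0]],[30,[0,0,0],[0,0,0]],[30,[0,0,0],[0,0,0]],[30,[0,0,0],[0,0,0]],[30,[0,0,0],[0,0,0]],[30,[0,0,0],[0,0,0]]]' 55
python3 - <<'E'
from h import *
to([.5463,-.2996,.025],19.6)
E
```

```text
time: 23.98
position: [0.5466, -0.3001, 0.0264]
tool_rot: [0.408, 0.577, -0.408, 0.578]
ft_force: [-0.2, -0.8, 0.7]
grip_width: 0.0517
pos [ 0.5466 -0.3001  0.0264] jawyaw 19.56 shift [ 1.4 -0.1 -0.6] turnx -0.04 tilt [ 0.    0.1  -0.06] q6 -1.02 t 23.98 F [-0.2 -0.8  0.7] w 0.05165274551036951
```

```bash
python3 -m inch '[[30,[-20,0,0],[0,0,0]],[30,[-40,0,0],[0,0,0]],[30,[-50,0,0],[0,0,0]],[30,[-20,0,0],[0,0,0]],[30,[0,0,0],[7,0,0]],[30,[0,0,0],[7,0,0]],[30,[0,0,0],[6.8,0,0]],[30,[0,0,0],[0,0,0]],[30,[0,0,0],[0,0,0]]]'
python3 - <<'E'
from h import *
to(jw(.015,.013,.12),-1.2);jat()
E
```

```text
time: 25.1
position: [0.5436, -0.2962, 0.1635]
tool_rot: [0.508, 0.494, -0.507, 0.491]
ft_force: [0.0, -0.6, -4.4]
grip_width: 0.0514
pos [ 0.5436 -0.2962  0.1635] jawyaw -1.75 shift [  44.5   50.9 -262.9] turnx -0.55 tilt [ 0.   -0.24  0.14] q6 -0.65 t 25.1 F [ 0.  -0.6 -4.4] w 0.051439324064760344
TCP in jig mm [ -38.4 -249.5  163.5]
```

```bash
python3 -m inch '[[30,[0,10,-50],[-0.5,-0.2,0.1]],[30,[0,10,-50],[0,0,0]],[30,[0,10,-50],[0,0,0]],[30,[0,10,-50],[0,0,0]],[30,[0,5,-30],[0,0,0]],[30,[0,0,0],[0,0,0]],[30,[20,0,0],[0,0,0]],[30,[0,0,0],[0,0,0]],[30,[0,0,0],[0,0,0]]]'
python3 - <<'E'
from h import *
to(jw(.015,.013,.075),-1.2);jat()
E
```

```text
time: 26.22
position: [0.5959, -0.064, 0.1446]
tool_rot: [0.504, 0.495, -0.503, 0.498]
ft_force: [-0.9, -0.1, -5.4]
grip_width: 0.0515
pos [ 0.5959 -0.064   0.1446] jawyaw -0.79 shift [ 69.5   5.9 -29.3] turnx 0.41 tilt [ 0.    0.12 -0.14] q6 -0.28 t 26.23 F [-0.9 -0.1 -5.4] w 0.05145967897184294
TCP in jig mm [  9.1 -16.2 144.6]
```

```bash
python3 -m inch '[[30,[10,5,-27],[0.4,0.1,-0.1]],[30,[0,0,0],[0,0,0]],[30,[25,0,0],[0,0,-0.2]],[30,[0,0,0],[0,0,0]],[30,[22,0,0],[0,0,-0.2]],[30,[0,0,0],[0,0,0]],[30,[0,0,0],[0,0,0]]]'
python3 - <<'E'
from h import *
to(jw(.015,.013,.055),-1.2);jat()
im=imaging.camera("wrist")[60:420,140:500];cv2.imwrite("pics/w7.png",cv2.resize(im[:,:,::-1],(600,600)))
E
```

```text
time: 27.1
position: [0.6074, -0.0437, 0.0946]
tool_rot: [0.507, 0.49, -0.506, 0.497]
ft_force: [0.4, -0.4, -5.0]
grip_width: 0.0518
pos [ 0.6074 -0.0437  0.0946] jawyaw -1.42 shift [39.5 -5.6 -8.9] turnx -0.22 tilt [ 0.    0.34 -0.45] q6 -0.23 t 27.1 F [ 0.4 -0.4 -5. ] w 0.05183838363279221
TCP in jig mm [20.2  4.3 94.6]
```

View pics/w7.png

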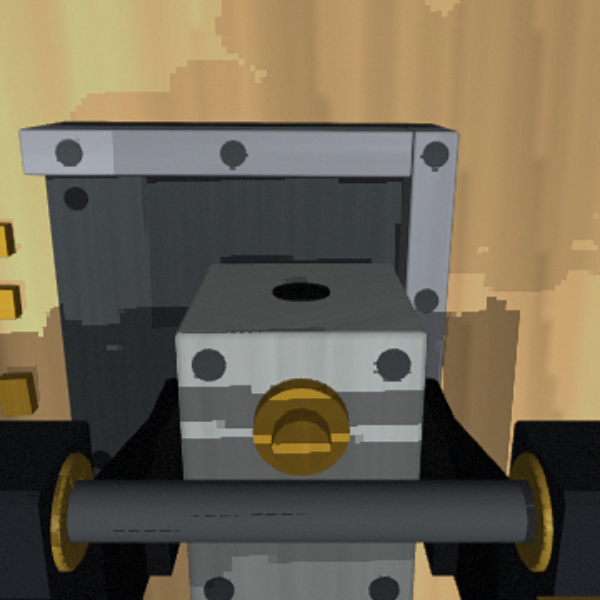

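Block is held upright, plug end toward the side stop, and the bed is clear; the chips lie outside at the left. I lower it, correcting as I go.

```bash
python3 -m inch '[[30,[15,-5,-5],[-0.2,0.3,-0.5]],[30,[0,0,0],[0,0,0]],[30,[12,0,0],[0,0,-0.2]],[30,[0,0,0],[0,0,0]],[30,[8,0,0],[0,0,-0.2]],[30,[0,0,0],[0,0,0]],[30,[0,0,0],[0,0,0]]]'
python3 - <<'E'
from h import *
to(jw(.015,.013,.0515),-1.2);jat()
E
```

```text
time: 28.02
position: [0.6029, -0.0383, 0.0583]
tool_rot: [-0.503, -0.497, 0.507, -0.493]
ft_force: [-0.1, -0.2, -5.1]
grip_width: 0.0517
pos [ 0.6029 -0.0383  0.0583] jawyaw -1.18 shift [ 6.8 -0.5 -3.5] turnx 0.02 tilt [-0.    0.04  0.42] q6 -0.22 t 28.02 F [-0.1 -0.2 -5.1] w 0.05171527041083019
TCP in jig mm [15.5  9.5 58.3]
```

```bash
for r in '[[30,[4,0,0],[0,0,0.4]],[30,[0,0,0],[0,0,0]]]' '[[30,[2.5,0,0],[0,0,0]],[30,[0,0,0],[0,0,0]]]'; do :; done
python3 -m inch '[[30,[4,0,0],[0,0,0.4]],[30,[0,0,0],[0,0,0]]]'
python3 -m inch '[[30,[2.5,0,0],[0,0,0]],[30,[0,0,0],[0,0,0]]]'
python3 -m inch '[[30,[1,0,0],[0,0,0]],[30,[0,0,0],[0,0,0]]]'
python3 - <<'E'
from h import *
to(jw(.027,.023,.0515),-1.2);jat()
E
```

```text
time: 28.28
position: [0.6029, -0.0384, 0.0542]
tool_rot: [-0.505, -0.495, 0.505, -0.495]
ft_force: [0.2, 0.7, -5.4]
grip_width: 0.0514
time: 28.52
position: [0.603, -0.0384, 0.0517]
tool_rot: [-0.505, -0.494, 0.505, -0.495]
ft_force: [0.9, 0.6, -4.1]
grip_width: 0.0516
time: 28.78
position: [0.6034, -0.0385, 0.0515]
tool_rot: [0.505, 0.494, -0.505, 0.496]
ft_force: [-0.4, 1.5, -4.7]
grip_width: 0.0516
pos [ 0.6034 -0.0385  0.0515] jawyaw -1.18 shift [  0.   10.9 -13.6] turnx 0.02 tilt [ 0.    0.06 -0.1 ] q6 -0.23 t 28.77 F [-0.4  1.5 -4.7] w 0.051618519639770086
TCP in jig mm [16.1  9.4 51.5]
```

```bash
python3 -m inch '[[30,[0,5,-6],[0,0,0]],[30,[0,0,0],[0,0,0]],[30,[0,4,-5],[0,0,0]],[30,[0,0,0],[0,0,0]]]'
python3 - <<'E'
from h import *
to(jw(.029,.025,.0515),-1.2);jat()
E
```

```text
time: 29.28
position: [0.6137, -0.0269, 0.0514]
tool_rot: [0.505, 0.494, -0.505, 0.496]
ft_force: [0.8, 0.4, -3.2]
grip_width: 0.0515
pos [ 0.6137 -0.0269  0.0514] jawyaw -1.17 shift [-0.1  2.8 -3.8] turnx 0.03 tilt [ 0.    0.07 -0.15] q6 -0.2 t 29.27 F [ 0.8  0.4 -3.2] w 0.051509523117897915
TCP in jig mm [26.2 21.2 51.4]
```

Next, small pushes toward each stop, watching the force.

```bash
python3 -m inch '[[30,[0.3,3,0],[0,0,0]],[30,[0.3,2,0],[0,0,0]]]'
python3 -m inch '[[30,[0.3,1,-3],[0,0,0]],[30,[0.3,1,-2],[0,0,0]]]'
python3 - <<'E'
from h import *
to(jw(.029,.025,.0515),-1.2);jat()
E
```

```text
time: 29.52
position: [0.616, -0.0266, 0.0515]
tool_rot: [-0.504, -0.496, 0.506, -0.494]
ft_force: [-4.8, -1.5, 3.0]
grip_width: 0.0516
time: 29.78
position: [0.6162, -0.0254, 0.0516]
tool_rot: [-0.501, -0.496, 0.509, -0.494]
ft_force: [-6.0, -6.0, 2.2]
grip_width: 0.0514
pos [ 0.6162 -0.0254  0.0516] jawyaw -1.16 shift [ 0.1  0.4 -2.2] turnx 0.04 tilt [-0.    0.36  0.48] q6 -0.19 t 29.77 F [-6.  -6.   2.2] w 0.0513879692370209
TCP in jig mm [28.6 22.8 51.6]
```

```bash
python3 -m inch '[[30,[0,1,-4],[0,0.3,0.4]],[30,[0,1,-4],[0,0,0]]]'
python3 - <<'E'
from h import *
to(jw(.029,.025,.0515),-1.2);jat()
E
python3 -m inch '[[30,[0,2,-6],[0,0,0]]]'
python3 - <<'E'
from h import *
to(jw(.029,.025,.0515),-1.2);jat()
E
```

```text
time: 30.02
position: [0.6162, -0.0232, 0.0517]
tool_rot: [-0.501, -0.494, 0.509, -0.496]
ft_force: [-5.9, -15.1, 2.0]
grip_width: 0.0515
pos [ 0.6162 -0.0232  0.0517] jawyaw -1.12 shift [ 0.2  0.5 -0. ] turnx 0.08 tilt [-0.    0.53  0.35] q6 -0.18 t 30.02 F [ -5.9 -15.1   2. ] w 0.051508375666951024
TCP in jig mm [28.5 25.  51.7]
time: 30.15
position: [0.6163, -0.023, 0.0521]
tool_rot: [-0.497, -0.494, 0.512, -0.497]
ft_force: [-10.7, -20.7, 4.9]
grip_width: 0.0518
pos [ 0.6163 -0.023   0.0521] jawyaw -1.06 shift [0.6 0.3 0.1] turnx 0.14 tilt [-0.    1.03  0.64] q6 -0.17 t 30.15 F [-10.7 -20.7   4.9] w 0.05175569120925433
TCP in jig mm [28.7 25.1 52.1]
```

Home is reached on both stops (28.7, 25.1 mm against 29, 25), with about 11 N and 21 N. I take out the small tilt while still pressing, and check.

```bash
python3 -m inch '[[30,[0.6,2,-4],[0,1,0.6]],[30,[0.6,2,-4],[0,0.8,0.5]]]'
python3 - <<'E'
from h import *
to(jw(.029,.025,.0515),-1.2);jat()
im=imaging.camera("wrist")[60:420,140:500];b=imaging.camera("scene")[180:320,240:380]
t=imaging.camera_params("scene")
for k in ("top","scene"):
    if k=="top": imaging.camera("top")
    for n in ("block_mid","scraper_mid"):
        for d in imaging.tip_of(k,n)[:1]: print(k,n,ray(imaging.camera_params(k),d["pixel"],.054 if n[0]=="b" else .03).round(3),d["confidence"])
cv2.imwrite("pics/w8.png",np.hstack([cv2.resize(im,(400,400)),cv2.resize(b,(400,400),interpolation=cv2.INTER_CUBIC)])[:,:,::-1])
print(jw(.029,.025,.054)); to(jw(.029,.025,.0515),-1.2)
E
```

```text
time: 30.4
position: [0.6161, -0.0232, 0.0515]
tool_rot: [0.505, 0.496, -0.504, 0.494]
ft_force: [-6.8, -11.8, 3.7]
grip_width: 0.0515
pos [ 0.6161 -0.0232  0.0515] jawyaw -1.07 shift [-0.   0.5 -0.1] turnx 0.13 tilt [ 0.   -0.18  0.08] q6 -0.2 t 30.4 F [ -6.8 -11.8   3.7] w 0.05145647159809036
TCP in jig mm [28.5 24.9 51.5]
scene block_mid [ 0.618 -0.017  0.054] 0.51
scene scraper_mid [0.516 0.296 0.03 ] 0.9
[np.float64(0.6166524265936606), np.float64(-0.023154685309011134), 0.054]
pos [ 0.6161 -0.0233  0.0514] jawyaw -1.06 shift [-0.1  0.5 -0.1] turnx 0.14 tilt [ 0.   -0.16  0.09] q6 -0.2 t 30.75 F [ -7.7 -11.8   2.9] w 0.051432632781953896
```

View pics/w8.png

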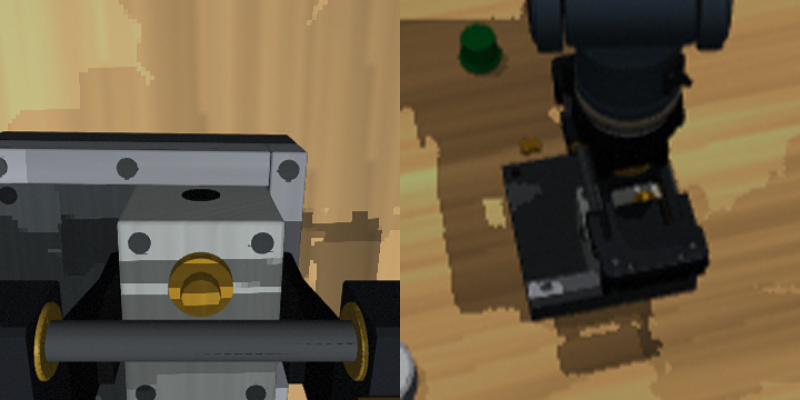

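The block is against both stops, upright and square, and the forces hold steady over time (about 8 N and 12 N). I hand in.

Run:
```python
from h import *
print(robot.hand_in()); to(jw(.029,.025,.0515),-1.2)
```

```text
the job is handed in; nothing more can be done
None
the job is handed in; nothing more can be done
```

I wiped the three chips off the near edge of the jig, put the scraper back on the bench near where it started, and pressed the block into the corner. I handed in at about 31 s of the 72 s limit, still holding the block; `hand_in()` reports no verdict.

**What the last checks showed:**
- **Block position:** the tool sat at jig (28.5, 24.9) mm, where home is (29, 25). It was tilted under 0.2° and square to within about 0.15°.
- **Push:** the wrist force was steady at about 8 N toward the far stop and 12 N toward the side stop, with a small downward press. The grip was set to 55 N on a 51.4 mm opening.
- **Chips:** all three were on the bench in front of the jig and the bed was clear, seen in the top and scene pictures after the wipe.
- **Scraper:** it was upright and released at about (0.50, 0.30) m, well clear of the jig.
- **Bystanders:** I touched none that I know of, but I did not re-measure them all at the end.

**Checks that failed or disagreed:**
- **Block detection:** the top camera did not find the block or the scraper in the last check. The scene camera put the block about 6 mm off in y, and its detector was only moderately sure (0.51). I went by the arm's own reading and the contact forces instead.
- **Scraper position:** the scene and top readings differ by about 15 mm in x, which does not change that it is clear of the jig.

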